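Close the till drawer and print the receipt

TASK

Finish the sale at the shop's till with the closed fingers, only pushing and pressing, without pinching anything or using great force: first push the open cash drawer fully shut, then switch on the receipt printer by pressing down the raised end of its rocker switch all the way, and last press the long bar key on the keypad fully down and let it come up again. Keep to that order, press no other key or button, do not pull the drawer further out, and leave everything else on the counter where it is.

Things in the scene. Friction and masses are not known exactly. Their poses are not given: they have to be found in the camera images.
- till_base: dark steel cash drawer housing, fixed: 400 mm deep (its +x, away from the robot), 460 wide (y), 100 high. Origin on the counter below the middle of its front edge. Keypad and printer are fixed side by side on its flat top, in either order, their fronts at least 30 mm behind its front edge; a tape dispenser and a customer display, up to 110 mm tall, are fixed at the back of its top
- cash_drawer (a joint): how far the cash drawer stands out of its housing towards the robot (the housing's -x), m; 0 = fully shut. Its slide drags with about 3 N, it has no latch and stays where it is left
- drawer_face (a point): middle of the outer face of the drawer's light grey front panel (flat, 436 mm wide, from 12 to 90 mm above the counter); this point is 60 mm above the counter and moves with the drawer; its +x points into the housing
- printer: black receipt printer, a box 180 mm deep (its x), 145 mm wide (y), 120 mm high with a white paper slip standing up 45 mm behind the middle of its top; origin under its centre. On its top near its front (-x) edge are a white rocker switch (right, seen from the robot) and a small round feed button (left)
- rocker (a joint): the printer's rocker switch, rad: 0 = off (the end nearer the robot stands up), 0.44 = on (that end is pressed flat and the other end stands up). About 4 N on the raised end tips it; it stays where it is left
- rocker_raised_end (a point): press point on the upper face of the rocker's half nearer the robot, 18 mm from the pivot, moves with the rocker. Each half is 27 mm long and 28 mm wide (y). Off: the point is about 17 mm above the printer's top; on: 10 mm. The switch's low frame is 6 mm high, its inside 33 mm wide
- keypad: grey till keypad, 150 mm deep (its x), 180 mm wide (y), 40 mm high, origin under its centre; black display strip at the back, white keys standing 11 mm proud: front row a long bar key (left, seen from the robot) and one round key (right), behind them three square keys
- key_bar (a joint): how far the long bar key is pressed down, m: 0 = up, 0.006 = fully down; a spring pushes it back (about 2 N to start, 5.5 N fully down)
- key_bar_top (a point): centre of the top of the long bar key, 24 mm (keypad's x) by 66 mm (y), 51 mm above the keypad's underside when up
- key_round (a joint): press depth of the round key, 25 mm across, in the keypad's front row, 88 mm to the right of the long bar key's centre, m: 0 = up, 0.006 = down; to be left alone
- key_square0 (a joint): press depth of the left square key, 24 mm, in the row 56 mm behind the bar key, m: 0 = up, 0.006 = down; to be left alone
- key_square1 (a joint): press depth of the middle square key of that row, 55 mm from its neighbours, m: 0 = up, 0.006 = down; to be left alone
- key_square2 (a joint): press depth of the right square key of that row, m: 0 = up, 0.006 = down; to be left alone
- feed_button (a joint): press depth of the small round feed button on the printer, 18 mm across, 70 mm to the left of the rocker, m: 0 = up, 0.006 = down; to be left alone
- eraser: grey eraser lying on top of the cash drawer housing between the keypad and the printer, near the front edge, 22 x 45 x 13 mm; loose, a bystander; origin under its centre
- pen_cup: round blue pen cup with pens, 76 mm across, 120 mm high with its pens, on the counter just left of the cash drawer housing; loose, a bystander; origin under its centre
- notebooks: stack of three small notebooks, 105 x 148 x 36 mm, on the counter just right of the cash drawer housing; loose, a bystander; origin under its centre
- glue_stick: glue stick standing upright on the counter in front of the drawer, off to the left, 28 mm across, 90 mm high; loose, a bystander; origin under its centre
- stapler: stapler on the counter to the right, nearer the robot than the cash drawer, about 130 x 36 x 65 mm; loose, a bystander; origin under its centre
- pencil_tin: flat pencil tin on the counter to the left, 72 x 192 x 32 mm; loose, a bystander; origin under its centre

How it is judged:
On the way, in this order (a step that is already met when the one before it is completed fails the run):
1. the cash drawer is pushed fully shut (value of joint cash_drawer below 0.005 m), for 0.2 s.
2. the printer's rocker is tipped to on (value of joint rocker above 0.36 rad), for 0.2 s.
3. the long bar key is pressed down (value of joint key_bar above 0.004 m), for 0.1 s.
At the end, for the whole second after the job is handed in: The drawer is shut (within 6 mm), the rocker is on (more than 0.36 of 0.44 rad), all keys and buttons are up again (within 2 mm) and every loose thing is within 20 mm of where it stood (value of joint cash_drawer below 0.006 m and value of joint rocker above 0.36 rad and value of joint each of key_bar, key_round, key_square0, key_square1, key_square2, feed_button below 0.002 m and distance of each of eraser, pen_cup, notebooks, glue_stick, stapler, pencil_tin from where it was at the start of the episode below 0.02 m); the robot touches nothing.
It fails at once if out of order: the rocker is tipped while the drawer is open, or the bar key is pressed before the drawer is shut and the printer is on ((value of joint rocker above 0.15 rad and value of joint cash_drawer above 0.008 m) or (value of joint key_bar above 0.003 m and (value of joint cash_drawer above 0.008 m or value of joint rocker below 0.36 rad))).
It fails at once if another key or button is pressed (more than 3 mm) (value of joint any of key_round, key_square0, key_square1, key_square2, feed_button above 0.003 m).
It fails at once if the drawer is pulled further out (beyond 75 mm) (value of joint cash_drawer above 0.075 m).
It fails at once if the till's parts are pinched or pushed hard (more than 40 N) (contact force between the fingers and till_base above 40 N or contact force between the fingers and printer above 40 N or contact force between the fingers and keypad above 40 N).
It fails at once if a bystander is grasped, pressed, pushed away, knocked over, lifted or carried (over 5 N, over 20 mm from its place, or tilted) (distance of any of eraser, pen_cup, notebooks, glue_stick, stapler, pencil_tin from where it was at the start of the episode above 0.02 m or angle between any of eraser, pen_cup, notebooks, glue_stick, stapler, pencil_tin's own z axis and vertical above 0.35 rad or contact force between the fingers and eraser above 5 N or contact force between the fingers and pen_cup above 5 N or contact force between the fingers and notebooks above 5 N or contact force between the fingers and glue_stick above 5 N or contact force between the fingers and stapler above 5 N or contact force between the fingers and pencil_tin above 5 N).
It also fails if it takes over 48 s, if anything falls off the work surface, if the arm or the gripper's body presses on something with over 40 N, if the wrist force passes 120 N, or if a joint passes its speed limit or range.

ROBOT

A 6-joint arm with a two-finger parallel gripper is mounted at the origin on the work surface. World frame = base frame: x ahead of the robot, y to its left, z up, the work surface at z = 0. Lengths are in m, angles in rad, forces in N, time in s.
With the tool pointing down it reaches from about 0.35 to 0.775 m from the base axis. Payload 5.5 kg.
Tool frame: the origin (TCP) lies at the very end of the fingers, on their centre line; the grasp point (between the pads) lies env.hold_point_z behind it (env.hold_point_z is the distance from the TCP to the grasp point, in m); z points along the fingers, y is the line along which they close (so a half turn about z gives the same grasp; the last joint's range is limited). The gripper opens to 85 mm and grips with 20 to 120 N. Pads are 22 mm wide; open, the fingers measure 114 mm over their backs; the gripper's body (76 mm by 85 mm) begins 54 mm behind the grasp point. The pads swing forward as they close: fully open they stand 13 mm farther back than shut.
Start: joints at [0.991, 0.313, 0.046, 1.304, 0, 1.431], TCP at [0.245, 0.52, 0.231] pointing down, gripper open.
Joint ranges: [-2.76, 2.76], [-0.86, 1.69], [-1.03, 1.26], [-2.2, 2.34], [-1.47, 1.5], [-3.14, 3.14]. Speed limits (rad/s): [2.57, 2.57, 3.14, 3.14, 3.14, 3.14].

INTERFACE

Orientations are given as a unit quaternion [w, x, y, z].
In Python, from workcell import env gives the robot as it stands.
- The arm moves only by the tool carry_out, never from a script. Its argument "steps" is a list of rows, each a list of 3 entries, a list of its own where there are three numbers: the turn, a rotation vector about the tool's x, y, z in degrees, then the shift along the tool's x, y, z in cm, then the closure in counts, from 0 (fully open) to 255 (shut). A call has exactly 8 rows; each row is the pose to reach, as a shift and turn from the pose commanded when the call began, along the tool's axes at that moment; what a row does not reach only later rows make up. A row lasts 1/8 s, in which the tool goes at most 62.5 mm and 10.7 degrees, less where a joint would pass 70% of its speed; a pose out of reach is approached as far as the arm can. A call with a gripper value outside its range is refused whole. The fingers move at their own pace and stop on an object; "force" is the grip in N (left out, the last holds). Time passes only in rows, so rows that repeat a pose let the fingers close, or fill a call up. It gives the time, the measured TCP pose, the force, the opening and the grip force at its end, in the units of the state.
- env.get_state(): the state, without advancing time (a new reading comes with each control period).
- env.read_camera(name): name is "scene" or "side" or "wrist"; returns (picture, depth): 420x560x3 uint8, red, green, blue; 420x560 float32, m along the optical axis (not along the pixel's ray), 0 where there is no reading.
- env.get_calibration(name): a dict with "fx", "fy", "cx", "cy" (pixels), "origin" and "orientation" of the camera in the world. Camera axes: x right, y up, looking along -z (the intrinsics and any distortion apply to the point x, -y, -z); pixel columns grow to the right and rows downward; lengths in m; the calibration is good to about 2 mm. A picture is of the moment at which its call begins: read the wrist's pose just before it. get_calibration takes no time and is no camera call; for the wrist camera it gives the pose at the moment of the call.
- env.hand_in(): hands the job in; it is judged then, once.
The state is a dict: "clock": time; "joint_pos": joint angles; "qvel": joint speeds; "tau": joint torques, N m; "tcp_pos": TCP position; "orientation": TCP orientation; "wrist_force": force on the tool from outside, world axes, zero at the start; "ft_torque": the same for the moment, N m; "finger_gap": finger opening in m; "grip_force": force on a finger pad.
Only numpy, scipy, OpenCV 4.12 (cv2) and the standard library are available. Lean on these libraries where they do the work, as an engineer would, in place of code of your own. Each camera call takes 0.05 s, during which the arm holds its last target. There are 200 camera calls.

## Working session

There is one attempt and no reset: what is moved stays moved. The work goes in short steps, Python scripts to look and compute and a tool call to move; the robot and the scene stay as the last step left them, time stands still between calls to the robot, and variables do not carry over. Pictures are saved under pics/ and viewed, at most 10 in all, crops included, and the job is handed in when it is done.

Besides the shell and the picture viewer there is one more tool, called after "Call:" by a JSON object that holds its "name" and its "arguments". carry_out: Moves the arm, as the interface text tells. Its arguments: {"type":"object","properties":{"steps":{"type":"array","items":{"type":"array"}},"force":{"type":"number"}},"required":["steps"]}

```bash
mkdir -p pics
cat > h.py <<'E'
import numpy as np, cv2
from scipy.spatial.transform import Rotation as R
from workcell import env
def cam(n):
    c=env.get_calibration(n); p,d=env.read_camera(n); return c,p,d
def pts(c,d):
    v,u=np.mgrid[0:d.shape[0],0:d.shape[1]]
    P=np.stack([(u-c['cx'])/c['fx']*d,-(v-c['cy'])/c['fy']*d,-d],-1)
    q=c['orientation']; r=R.from_quat([q[1],q[2],q[3],q[0]])
    return r.apply(P.reshape(-1,3)).reshape(P.shape)+np.array(c['origin'])
E
python3 - <<'E'
from h import *
for n in ["scene","side"]:
    c,p,d=cam(n); print(c); np.savez(n+'.npz',p=p,d=d,P=pts(c,d))
    cv2.imwrite(f'pics/{n}0.png',p[...,::-1])
s=env.get_state(); print(s, env.hold_point_z)
E
```

```text
{'fx': 447.6209168595089, 'fy': 447.6209168595089, 'cx': 283.86895482491343, 'cy': 215.10614747866651, 'origin': array([ 1.17819393, -0.68478133,  1.19498956]), 'orientation': array([0.87650649, 0.3400226 , 0.13065179, 0.31472385])}
{'fx': 386.1392995170925, 'fy': 386.1392995170925, 'cx': 282.5813027180967, 'cy': 207.96958433918795, 'origin': array([-0.16743618, -0.60344969,  0.74871904]), 'orientation': array([ 0.80609959,  0.44016094, -0.20075922, -0.34081892])}
{'clock': 0.1, 'joint_pos': array([9.91421549e-01, 3.13942211e-01, 4.50819097e-02, 1.30359215e+00,
       2.28749727e-05, 1.43120771e+00]), 'qvel': array([-0.00069155, -0.00129219,  0.00389037, -0.00050398,  0.00145266,
        0.00176911]), 'tau': array([ 3.02460234e-03, -4.81726241e+01,  2.99243939e+01,  1.27433095e-02,
       -1.05255435e-04, -3.36529183e-05]), 'tcp_pos': array([0.24454837, 0.51990091, 0.23048405]), 'orientation': array([-3.02008898e-04,  2.18125213e-01,  9.75920440e-01, -7.71106280e-04]), 'wrist_force': array([-0.28484916, -0.73857767,  0.85613982]), 'ft_torque': array([ 0.04809097, -0.03031236, -0.03813125]), 'grip_force': 0.0, 'finger_gap': 0.0855485351471722} 0.0187
```

View pics/scene0.png

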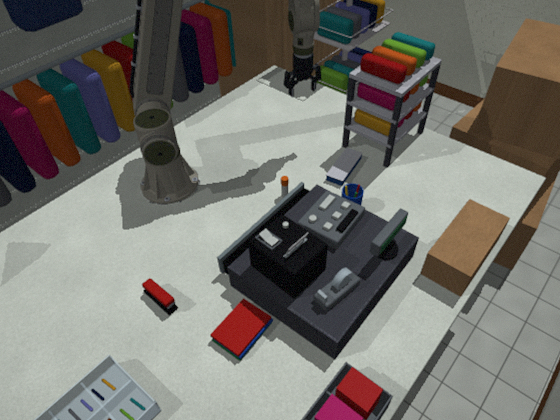

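View pics/side0.png

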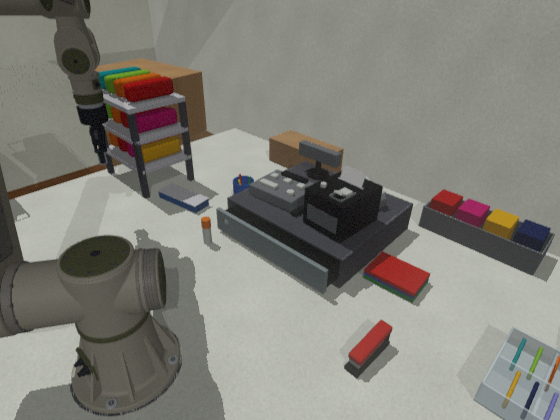

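The scene view shows the till with the drawer out at (260,230), the printer at (290,245), with the rocker at (268,237) and the feed button at (286,224), and the keypad at (330,215). In the side view the drawer face runs from (218,212) to (325,280).

Run:
```python
from h import *
S=np.load('scene.npz');D=np.load('side.npz')
a=cv2.resize(S['p'][175:305,215:375],None,fx=4.8,fy=4.5,interpolation=cv2.INTER_CUBIC)
cv2.imwrite('pics/sc1.png',a[...,::-1])
def inr(P,z0,z1): return (P[...,2]>z0)&(P[...,2]<z1)&(P[...,0]>.3)&(P[...,0]<1.2)&(abs(P[...,1])<.5)
def rect(m,P,name):
    n,l,st,ce=cv2.connectedComponentsWithStats(m.astype(np.uint8))
    for i in range(1,n):
        if st[i,4]>25:
            q=P[l==i]; r=cv2.minAreaRect((q[:,:2]*1000).astype(np.float32))
            print(name,st[i],np.round(ce[i]),'rect',np.round(r[0]),np.round(r[1]),round(r[2],1),'z',np.round(np.percentile(q[:,2],[5,50,95]),4))
for nm,Z in (('scene',S),('side',D)):
    P=Z['P']
    for z0,z1 in ((.08,.11),(.13,.145),(.146,.158),(.212,.224),(.225,.245)):
        rect(inr(P,z0,z1),P,f'{nm} {z0}')
# drawer face from side
P=D['P']; g=np.gradient(P,axis=1); h=np.gradient(P,axis=0); N=np.cross(g,h); N/=np.linalg.norm(N,axis=-1,keepdims=True)+1e-12
m=inr(P,.02,.085)&(abs(N[...,0])>.85)&(abs(N[...,2])<.3)
n,l,st,ce=cv2.connectedComponentsWithStats(m.astype(np.uint8))
i=1+np.argmax(st[1:,4]); q=P[l==i]; print('face',st[i]); c=q.mean(0); 
vx,vy,x0,y0=cv2.fitLine(q[:,:2].astype(np.float32),cv2.DIST_HUBER,0,.001,.001).ravel()
t=(q[:,:2]-[x0,y0])@[vx,vy]; print(vx,vy,x0,y0,'ends',[(x0+vx*k,y0+vy*k) for k in np.percentile(t,[.5,99.5])],np.percentile(q[:,2],[1,99]))
```

```text
scene 0.08 [280 176   8   7  39] [284. 179.] rect [395. 229.] [24. 34.] 54.4 z [0.081 0.087 0.092]
scene 0.08 [217 182  87  79 520] [259. 222.] rect [464.  37.] [ 19. 437.] 1.2 z [0.0812 0.0871 0.0918]
scene 0.08 [284 185  43  39 576] [305. 204.] rect [536. 174.] [ 56. 194.] 5.0 z [0.0943 0.0982 0.1024]
scene 0.08 [341 184  22  19 196] [352. 192.] rect [628. 319.] [76. 75.] 79.9 z [0.082  0.0922 0.1026]
scene 0.08 [ 425  204   82   78 2486] [465. 243.] rect [1031.  362.] [141. 276.] 0.2 z [0.0912 0.1075 0.1097]
scene 0.08 [ 227  210  192  137 7800] [336. 279.] rect [714.  43.] [403. 466.] 1.2 z [0.0924 0.0984 0.1035]
scene 0.08 [ 335  367   50   49 1227] [359. 391.] rect [1032. -243.] [83. 93.] 89.8 z [0.0879 0.1034 0.1068]
scene 0.08 [314 394  49  26 685] [336. 411.] rect [1030. -336.] [73. 90.] 89.3 z [0.1002 0.1038 0.107 ]
scene 0.13 [ 297  191   68   54 1496] [330. 217.] rect [659. 150.] [153. 186.] 5.0 z [0.1335 0.1382 0.1425]
scene 0.13 [250 259  76  36 212] [289. 277.] rect [ 696. -123.] [222. 110.] 35.1 z [0.1308 0.1373 0.1437]
scene 0.13 [330 277  23  17  77] [341. 285.] rec
[... 3123 characters left out ...]
4.] [26. 98.] 1.9 z [0.212  0.2126 0.2139]
side 0.212 [ 305  171   78   39 1255] [343. 190.] rect [660. -77.] [147. 183.] 86.0 z [0.2147 0.2214 0.2232]
side 0.225 [340 171  24  16 177] [351. 178.] rect [693. -78.] [80. 14.] 86.7 z [0.2263 0.2351 0.2439]
side 0.225 [320 181   7   5  28] [323. 183.] rect [617. -35.] [21. 15.] 1.5 z [0.2274 0.2317 0.2339]
side 0.225 [329 187  28  14 166] [343. 193.] rect [ 613. -104.] [47. 63.] 88.8 z [0.2255 0.2309 0.2411]
face [ 217  210  109   82 1465]
0.018463353 -0.99982953 0.45708138 0.015568495 ends [(np.float64(0.4527819472936993), np.float64(0.2483917183332717)), (np.float64(0.46063264418565386), np.float64(-0.176740093797251))] [0.02063391 0.08431241]
```

View pics/sc1.png

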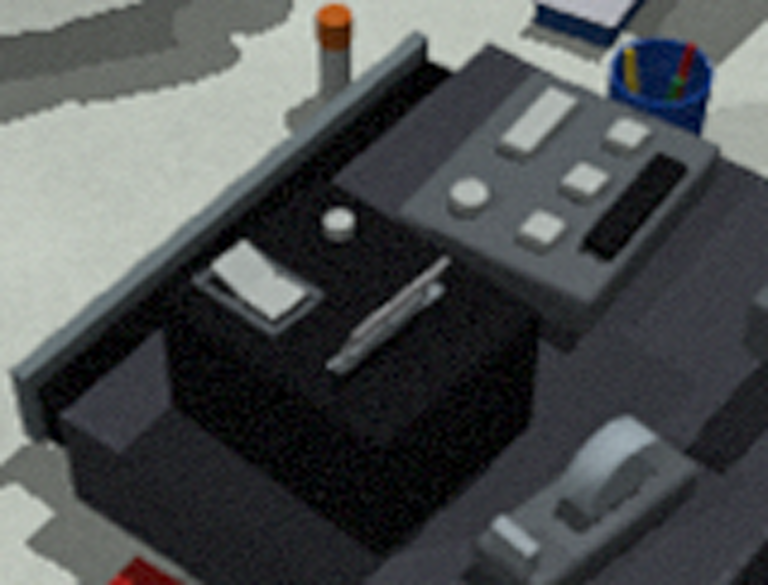

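The crop shows the rocker in its frame (centre about (265,285)), the feed button (338,222), the bar key (538,122) and the round key (468,197). In world coordinates:
- **Drawer face:** x ≈ 0.457 m, about 55 mm out.
- **Rocker pivot:** about (0.617, -0.105).
- **Bar key:** about (0.616, 0.181).

First I'll move in front of the drawer with the fingers closed.

Call:
{"name": "carry_out", "arguments": {"steps": [[[0,0,8.1],[-4,-4.1,0.4],255],[[0,0,16.2],[-8,-8.1,0.8],255],[[0,0,24.3],[-12,-12.2,1.1],255],[[0,0,32.4],[-16,-16.3,1.5],255],[[0,0,40.5],[-20,-20.3,1.9],255],[[0,0,48.6],[-24,-24.4,2.2],255],[[0,0,56.7],[-28,-28.5,2.6],255],[[0,0,64.8],[-31.9,-32.5,3.0],255]], "force": 40}}

```text
clock: 1.1
tcp_pos: [0.3953, 0.0886, 0.2011]
orientation: [0.0, 0.709, 0.705, 0.0]
wrist_force: [0.6, -0.2, -0.1]
finger_gap: -0.0001
grip_force: 0.0
```

Call:
{"name": "carry_out", "arguments": {"steps": [[[0,0,0],[0,0,3],255],[[0,0,0],[0,0,6],255],[[0,0,0],[0,0,9],255],[[0,0,0],[0,0,12],255],[[0,0,0],[0,0,14.1],255],[[0,0,0],[0,1,14.1],255],[[0,0,0],[0,2,14.1],255],[[0,0,0],[0,3,14.1],255]]}}

```text
clock: 2.1
tcp_pos: [0.4272, 0.0905, 0.0614]
orientation: [0.001, 0.707, 0.707, 0.001]
wrist_force: [-1.1, 0.4, -0.6]
finger_gap: 0.0003
grip_force: 0.0
```

Run:
```python
from h import *
s=env.get_state(); print(s['tcp_pos'],s['wrist_force'])
c,p,d=cam('side'); cv2.imwrite('pics/side1.png',cv2.resize(p[120:300,180:420],None,fx=3.3,fy=3.3)[...,::-1])
```

```text
[0.42722451 0.09047575 0.06137542] [-1.13029525  0.3925222  -0.59713661]
```

View pics/side1.png

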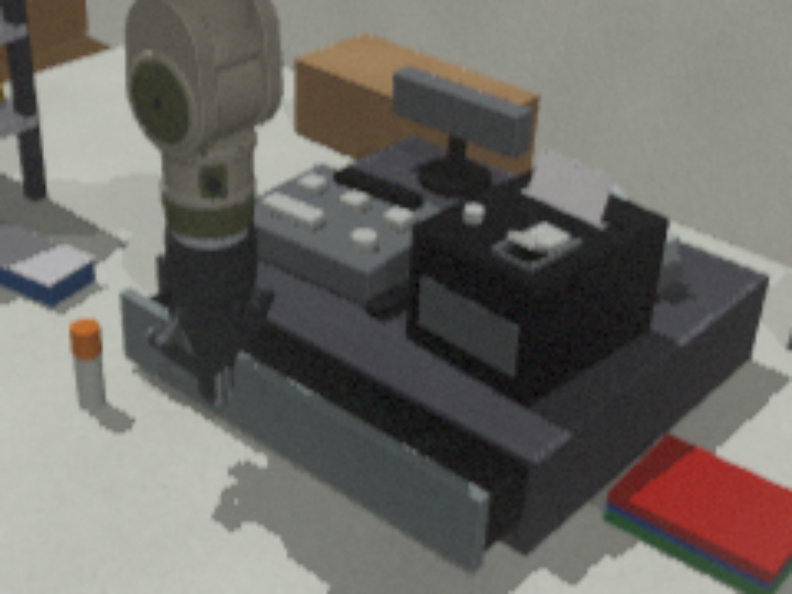

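The fingers are just in front of the drawer face at (225,385). The path is clear and the eraser at (390,300) is off to the side. I'll push now.

Call:
{"name": "carry_out", "arguments": {"steps": [[[0,0,0],[0,0.8,0],255],[[0,0,0],[0,1.6,0],255],[[0,0,0],[0,2.4,0],255],[[0,0,0],[0,3.2,0],255],[[0,0,0],[0,4.0,0],255],[[0,0,0],[0,4.8,0],255],[[0,0,0],[0,5.6,0],255],[[0,0,0],[0,6.2,0],255]]}}

```text
clock: 3.15
tcp_pos: [0.4875, 0.0905, 0.0601]
orientation: [-0.0, 0.707, 0.707, -0.0]
wrist_force: [-4.2, 2.0, -0.3]
finger_gap: -0.0002
grip_force: 1.7
```

Call:
{"name": "carry_out", "arguments": {"steps": [[[0,0,0],[0,0.1,0],255],[[0,0,0],[0,0.2,0],255],[[0,0,0],[0,0.3,0],255],[[0,0,0],[0,0.4,0],255],[[0,0,0],[0,0.5,0],255],[[0,0,0],[0,0.6,0],255],[[0,0,0],[0,0.7,0],255],[[0,0,0],[0,0.7,0],255]]}}

```text
clock: 4.15
tcp_pos: [0.4943, 0.0904, 0.0603]
orientation: [0.0, 0.707, 0.707, 0.0]
wrist_force: [-2.9, 1.0, -0.3]
finger_gap: 0.0001
grip_force: 1.3
```

Run:
```python
from h import *
s=env.get_state(); print(s['tcp_pos'],s['wrist_force'])
D=np.load('side.npz')
c,p,d=cam('side'); P=pts(c,d)
for nm,Q in (('old',D['P']),('new',P)):
    m=(Q[...,2]>.03)&(Q[...,2]<.08)&(Q[...,1]>-.17)&(Q[...,1]<0.03)&(Q[...,0]>.42)&(Q[...,0]<.56)
    q=Q[m]; x=q[:,0]-(-.0185)*(q[:,1]-0); print(nm,np.percentile(x,[10,50,90]),m.sum())
cv2.imwrite('pics/side2.png',cv2.resize(p[160:300,200:400],None,fx=4,fy=4)[...,::-1])
```

```text
[0.49428482 0.09040959 0.06027991] [-2.92087027  0.95566681 -0.29308753]
old [0.45612997 0.45786234 0.53488321] 1026
new [0.50969578 0.51135071 0.51303898] 776
```

Call:
{"name": "carry_out", "arguments": {"steps": [[[0,0,0],[0,0.1,0],255],[[0,0,0],[0,0.15,0],255],[[0,0,0],[0,0.2,0],255],[[0,0,0],[0,0.25,0],255],[[0,0,0],[0,0.3,0],255],[[0,0,0],[0,0.35,0],255],[[0,0,0],[0,0.4,0],255],[[0,0,0],[0,0.4,0],255]]}}

```text
clock: 5.2
tcp_pos: [0.4947, 0.0904, 0.0601]
orientation: [-0.002, 0.707, 0.707, -0.002]
wrist_force: [-12.4, 0.2, 6.7]
finger_gap: 0.0002
grip_force: 6.0
```

The drawer has hit its stop: the push force rose to 12 N and motion ceased. I'll back off and rise.

Call:
{"name": "carry_out", "arguments": {"steps": [[[0,0,0],[0,-1.5,0],255],[[0,0,0],[0,-4,0],255],[[0,0,0],[0,-6,-3],255],[[0,0,0],[0,-6,-8],255],[[0,0,0],[0,-6,-13],255],[[0,0,0],[-4,-5,-18],255],[[0,0,0],[-9,-2,-23],255],[[0,0,0],[-14,2,-26],255]]}}

```text
clock: 6.2
tcp_pos: [0.5068, -0.0341, 0.3125]
orientation: [0.003, 0.707, 0.707, 0.002]
wrist_force: [0.5, 1.4, -0.2]
finger_gap: -0.0001
grip_force: 0.0
```

Run:
```python
from h import *
s=env.get_state(); print(s['tcp_pos'],s['wrist_force'])
D=np.load('side.npz')
c,p,d=cam('side'); P=pts(c,d); np.savez('side2.npz',p=p,P=P)
for nm,Q in (('old',D['P']),('new',P)):
    m=(Q[...,2]>.03)&(Q[...,2]<.08)&(Q[...,1]>-.17)&(Q[...,1]<0.2)&(Q[...,0]>.42)&(Q[...,0]<.56)
    q=Q[m]; x=q[:,0]-(-.0185)*(q[:,1]-0); print(nm,np.percentile(x,[10,50,80]),m.sum())
c,p,d=cam('wrist'); print(c); np.savez('w1.npz',p=p,P=pts(c,d))
cv2.imwrite('pics/w1.png',p[...,::-1])
```

```text
[ 0.50676751 -0.03405221  0.31249557] [ 0.526907    1.39304561 -0.18416571]
old [0.4561224  0.45792724 0.51826965] 1750
new [0.5103552  0.51194708 0.51302006] 1285
{'fx': 334.0326889806304, 'fy': 334.0326889806304, 'cx': 281.0794323446889, 'cy': 211.03387835150315, 'origin': array([0.50961629, 0.03834425, 0.45744102]), 'orientation': array([ 0.98785863, -0.1551967 , -0.00634629, -0.00300664])}
```

View pics/w1.png

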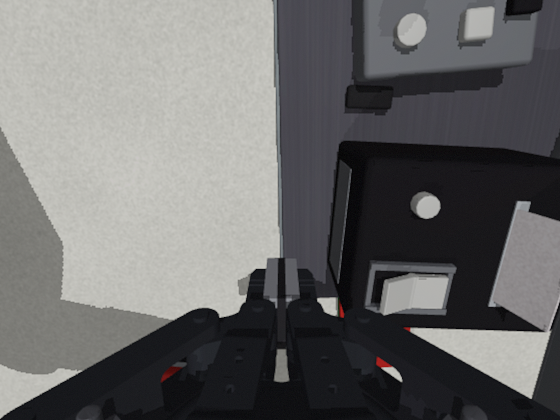

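The wrist view shows the drawer flush at column 280, the rocker frame at (368–455, 262–315), its raised left half at (397,293), and the feed button at (426,205).

Run:
```python
from h import *
W=np.load('w1.npz'); P=W['P']; p=W['p']
g=p.astype(int).mean(-1)
m=(g>150)&(P[...,2]>.224)&(P[...,2]<.245)
n,l,st,ce=cv2.connectedComponentsWithStats(m.astype(np.uint8))
for i in range(1,n):
    if st[i,4]>40:
        q=P[l==i]; r=cv2.minAreaRect((q[:,:2]*1000).astype(np.float32)); print(st[i],np.round(r[0],1),np.round(r[1],1),r[2],np.round(np.percentile(q[:,2],[2,50,98]),4))
for u in range(364,460,6): print(u,np.round(P[290,u],4))
c=(P[...,2]>.205)&(P[...,2]<.222)&(g<60);
q=P[c&(P[...,0]>.56)&(P[...,0]<.76)&(P[...,1]<.01)]; print('top z',np.median(q[:,2]))
```

```text
[417 196  23  22 402] [617.  -32.2] [16.4 16. ] 9.821772575378418 [0.2301 0.2317 0.233 ]
[ 383  277   65   38 1785] [ 615.1 -102.5] [28.4 50.8] 86.80933380126953 [0.2296 0.2314 0.2415]
364 [ 0.5793 -0.1056  0.2208]
370 [ 0.5831 -0.1036  0.2241]
376 [ 0.5887 -0.105   0.2219]
382 [ 0.5944 -0.1065  0.2196]
388 [ 0.5913 -0.0936  0.2408]
394 [ 0.5967 -0.0951  0.2384]
400 [ 0.6023 -0.0968  0.2358]
406 [ 0.608  -0.0984  0.2332]
412 [ 0.6138 -0.0999  0.2308]
418 [ 0.6188 -0.1004  0.2301]
424 [ 0.6228 -0.0996  0.2315]
430 [ 0.6278 -0.1001  0.2308]
436 [ 0.6327 -0.1004  0.2304]
442 [ 0.6375 -0.1005  0.2304]
448 [ 0.6459 -0.1045  0.2239]
454 [ 0.6526 -0.1064  0.2209]
top z 0.2205350385155663
```

Call:
{"name": "carry_out", "arguments": {"steps": [[[0,0,0],[-1.5,2,0],255],[[0,0,0],[-3,4,0],255],[[0,0,0],[-4,6,0],255],[[0,0,0],[-5.3,7.9,0],255],[[0,0,0],[-5.3,7.9,2],255],[[0,0,0],[-5.3,7.9,4],255],[[0,0,0],[-5.3,7.9,6],255],[[0,0,0],[-5.3,7.9,6],255]]}}

```text
clock: 7.3
tcp_pos: [0.5833, -0.0851, 0.2473]
orientation: [-0.001, 0.707, 0.707, -0.001]
wrist_force: [0.5, 0.1, 0.5]
finger_gap: -0.0003
grip_force: 0.0
```

Call:
{"name": "carry_out", "arguments": {"steps": [[[0,0,0],[0,0,-0.5],255],[[0,0,0],[0,0,-0.8],255],[[0,0,0],[-0.8,0.7,-0.8],255],[[0,0,0],[-1.7,1.4,-0.8],255],[[0,0,0],[-1.7,1.4,-0.8],255],[[0,0,0],[-1.7,1.4,-0.8],255],[[0,0,0],[-1.7,1.4,-0.8],255],[[0,0,0],[-1.7,1.4,-0.8],255]]}}

```text
clock: 8.3
tcp_pos: [0.5981, -0.1024, 0.2569]
orientation: [-0.0, 0.707, 0.707, 0.0]
wrist_force: [0.3, -0.2, 0.8]
finger_gap: 0.0002
grip_force: 0.0
```

Call:
{"name": "carry_out", "arguments": {"steps": [[[0,0,0],[0,0,0.8],255],[[0,0,0],[0,0,1.4],255],[[0,0,0],[0,0,1.7],255],[[0,0,0],[0,0,2.0],255],[[0,0,0],[0,0,2.2],255],[[0,0,0],[0,0,2.4],255],[[0,0,0],[0,0,2.6],255],[[0,0,0],[0,0,2.6],255]]}}

```text
clock: 9.3
tcp_pos: [0.598, -0.1026, 0.2305]
orientation: [-0.0, 0.707, 0.707, -0.0]
wrist_force: [-1.1, -0.2, 2.1]
finger_gap: 0.0003
grip_force: 0.9
```

Call:
{"name": "carry_out", "arguments": {"steps": [[[0,0,0],[0,0,0.05],255],[[0,0,0],[0,0,0.1],255],[[0,0,0],[0,0,0.15],255],[[0,0,0],[0,0,0.2],255],[[0,0,0],[0,0,0.25],255],[[0,0,0],[0,0,0.3],255],[[0,0,0],[0,0,0.3],255],[[0,0,0],[0,0,0.3],255]]}}

```text
clock: 10.3
tcp_pos: [0.5981, -0.1026, 0.2299]
orientation: [0.001, 0.707, 0.707, 0.0]
wrist_force: [-6.2, -0.0, 12.4]
finger_gap: 0.0002
grip_force: 6.4
```

It's down on its stop with 12 N. I'll lift and check the rocker while moving towards the keypad.

Call:
{"name": "carry_out", "arguments": {"steps": [[[0,0,0],[0,0,-2],255],[[0,0,0],[0,0,-5],255],[[0,0,0],[0,-1,-8],255],[[0,0,0],[4,-2,-9],255],[[0,0,0],[8,-2,-9],255],[[0,0,0],[12,-2,-9],255],[[0,0,0],[12,-2,-9],255],[[0,0,0],[12,-2,-9],255]]}}

```text
clock: 11.3
tcp_pos: [0.5786, 0.0173, 0.3176]
orientation: [0.0, 0.707, 0.707, 0.0]
wrist_force: [0.5, 0.5, -0.8]
finger_gap: 0.0001
grip_force: 0.0
```

Run:
```python
from h import *
s=env.get_state(); print(s['tcp_pos'])
c,p,d=cam('wrist'); P=pts(c,d)
cv2.imwrite('pics/w2.png',p[...,::-1])
def big(m,P,t):
  n,l,st,ce=cv2.connectedComponentsWithStats(m.astype(np.uint8))
  for i in range(1,n):
    if st[i,4]>60:
        q=P[l==i]; r=cv2.minAreaRect((q[:,:2]*1000).astype(np.float32)); print(t,st[i],np.round(r[0],1),np.round(r[1],1),round(r[2],1),np.round(np.percentile(q[:,2],[2,50,98]),4))
g=p.min(-1)
big((g>110)&(P[...,2]>.144)&(P[...,2]<.16)&(P[...,0]>.5),P,'key')
for n in('side','scene'):
  c,p,d=cam(n); P=pts(c,d); m=(P[...,2]>.225)&(P[...,2]<.25)&(np.hypot(P[...,0]-.616,P[...,1]+.104)<.035)
  q=P[m]; 
  for a,b in((.585,.6),(.6,.615),(.615,.63),(.63,.645)):
    k=q[(q[:,0]>a)&(q[:,0]<b)]; print(n,a,len(k),k[:,2].mean() if len(k) else 0)
```

```text
[0.57857528 0.01730854 0.31755042]
key [ 313    0   30   36 1021] [615.8 163.9] [23.9 25.9] 3.1 [0.149  0.1517 0.1533]
key [381  13  30  33 874] [673.  155.4] [24.  23.7] 3.9 [0.1492 0.1515 0.1532]
key [381  84  28  30 739] [677.4 100.6] [23.8 23.4] 4.3 [0.1488 0.1515 0.1532]
key [317  90  29  29 633] [621.5  95.9] [23.6 24.4] 78.8 [0.1495 0.1517 0.1532]
key [530 208  30  11 152] [831.6  -4.6] [ 4.4 24.3] 81.1 [0.1461 0.1547 0.1598]
key [490 305  31  14 287] [ 814.8 -114.9] [10.6 31.1] 81.2 [0.1474 0.1555 0.1568]
side 0.585 55 0.2294831320994107
side 0.6 49 0.23027343920284898
side 0.615 60 0.2337001473504138
side 0.63 37 0.23777141005380234
scene 0.585 37 0.22778859458326617
scene 0.6 44 0.2286093006572081
scene 0.615 40 0.23138125134917215
scene 0.63 38 0.23549485802803374
```

View pics/w2.png

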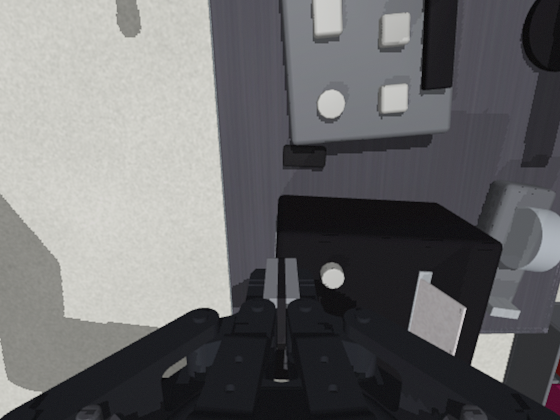

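The wrist view shows the keypad, with the bar key at top left (327,18) and the round key at (331,103). The depth data shows the rocker's near half flat and its far end raised, so the printer is on. The bar key centre is at about (0.615, 0.182).

Call:
{"name": "carry_out", "arguments": {"steps": [[[0,0,0],[4,1,0],255],[[0,0,0],[8,2,0],255],[[0,0,0],[12,3,0],255],[[0,0,0],[16.5,3.6,0],255],[[0,0,0],[16.5,3.6,4],255],[[0,0,0],[16.5,3.6,9],255],[[0,0,0],[16.5,3.6,13.5],255],[[0,0,0],[16.5,3.6,13.5],255]]}}

```text
clock: 12.45
tcp_pos: [0.6115, 0.181, 0.1787]
orientation: [-0.003, 0.708, 0.707, -0.004]
wrist_force: [0.0, -0.4, 1.4]
finger_gap: 0.0001
grip_force: 0.0
```

Call:
{"name": "carry_out", "arguments": {"steps": [[[0,0,0],[0.1,0.3,0],255],[[0,0,0],[0.1,0.3,0.4],255],[[0,0,0],[0.1,0.3,0.8],255],[[0,0,0],[0.1,0.3,1.2],255],[[0,0,0],[0.1,0.3,1.6],255],[[0,0,0],[0.1,0.3,1.6],255],[[0,0,0],[0.1,0.3,1.6],255],[[0,0,0],[0.1,0.3,1.6],255]]}}

```text
clock: 13.45
tcp_pos: [0.6173, 0.1834, 0.1671]
orientation: [0.0, 0.707, 0.707, 0.0]
wrist_force: [0.0, -1.0, -0.3]
finger_gap: 0.0001
grip_force: 0.0
```

Call:
{"name": "carry_out", "arguments": {"steps": [[[0,0,0],[0,-0.2,0.6],255],[[0,0,0],[0,-0.2,1.2],255],[[0,0,0],[0,-0.2,1.6],255],[[0,0,0],[0,-0.2,1.8],255],[[0,0,0],[0,-0.2,2.0],255],[[0,0,0],[0,-0.2,2.2],255],[[0,0,0],[0,-0.2,2.3],255],[[0,0,0],[0,-0.2,2.3],255]]}}

```text
clock: 14.45
tcp_pos: [0.6149, 0.1833, 0.145]
orientation: [0.0, 0.707, 0.707, 0.0]
wrist_force: [-5.9, -0.9, 8.6]
finger_gap: 0.0001
grip_force: 4.3
```

Call:
{"name": "carry_out", "arguments": {"steps": [[[0,0,0],[0,0,0.1],255],[[0,0,0],[0,0,0.15],255],[[0,0,0],[0,0,0.15],255],[[0,0,0],[0,0,0.15],255],[[0,0,0],[0,0,-1],255],[[0,0,0],[0,0,-4],255],[[0,0,0],[0,-1,-9],255],[[0,0,0],[0,-4,-13],255]]}}

```text
clock: 15.45
tcp_pos: [0.5765, 0.1833, 0.275]
orientation: [0.001, 0.707, 0.707, 0.001]
wrist_force: [0.3, -0.2, -0.7]
finger_gap: -0.0002
grip_force: 0.0
```

Call:
{"name": "carry_out", "arguments": {"steps": [[[0,0,0],[0,-2,0],255],[[0,0,0],[0,-4,0],255],[[0,0,0],[0,-6,0],255],[[0,0,0],[0,-8,0],255],[[0,0,0],[0,-8,0],255],[[0,0,0],[0,-8,0],255],[[0,0,0],[0,-8,0],255],[[0,0,0],[0,-8,0],255]]}}

```text
clock: 16.45
tcp_pos: [0.4957, 0.1833, 0.2736]
orientation: [-0.0, 0.707, 0.707, -0.0]
wrist_force: [-0.1, -0.1, 0.2]
finger_gap: -0.0001
grip_force: 0.0
```

Run:
```python
from h import *
s=env.get_state(); print(s['tcp_pos'],s['wrist_force'])
c,p,d=cam('scene'); P=pts(c,d)
def z(x,y,r,lo,hi):
    q=P[(np.hypot(P[...,0]-x,P[...,1]-y)<r)&(P[...,2]>lo)&(P[...,2]<hi)]; return len(q),q[:,2].mean() if len(q) else 0
print('bar',z(.615,.182,.01,.13,.16),'round',z(.6215,.096,.008,.13,.16),'far rocker',z(.635,-.104,.008,.225,.25),'near',z(.595,-.104,.008,.224,.25))
m=(P[...,2]>.06)&(P[...,2]<.085)&(abs(P[...,1])<.2)&(P[...,0]<.53)&(P[...,0]>.45); print('drawer pts before housing',m.sum())
cv2.imwrite('pics/end.png',cv2.resize(p[140:340,130:410],None,fx=2.8,fy=2.8)[...,::-1])
```

```text
[0.49573829 0.18329509 0.27363401] [-0.10561672 -0.07658779  0.20826398]
bar (25, np.float64(0.14914245512623994)) round (15, np.float64(0.14909608200534993)) far rocker (17, np.float64(0.23817436993724914)) near (15, np.float64(0.22803983166658576))
drawer pts before housing 14
```

View pics/end.png

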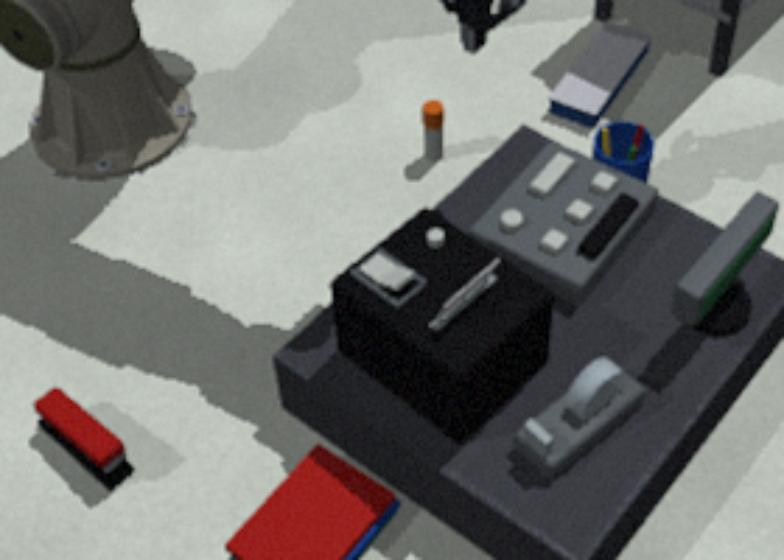

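The drawer is shut, the rocker at (388,275) is on, the bar key at (552,172) is up again, and the glue stick, cup, notebooks and stapler look undisturbed.

```bash
python3 -c "
from workcell import env
print(env.hand_in())"
```

```text
the job is handed in; nothing more can be done
None
```

The sale is finished and handed in: I pushed the drawer shut, switched the printer's rocker on, then pressed the long bar key, which came back up; nothing else looked moved in the last picture, and hand-in returned no verdict.

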